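Bring the wooden balls to the dispenser window

TASK

The craft class needs wooden balls for its snow globes. On the large decoration dispenser, turn the wheel by its upright post until the compartment with the three wooden balls is in the middle of the hood's window, then let go. Leave the wheel of the small dispenser as it is.

Things in the scene. Friction and masses are not known exactly. Their poses are not given: they have to be found in the camera images.
- dispenser: Large dispenser, fixed: 250 mm square plywood base, flat grey wheel (226 mm across) with six open compartments (balls, cubes, sticks, star, none, triangle) and on one side a white hood, top 60 mm high, with one window 52 x 68 mm. Origin: on the wheel's upright axle, at table level; x points from the axle to the window's middle, 84 mm away; z up. Wheel: no stops, light friction, stays where left.
- post (a point): Top centre of the upright black round post on the large wheel's hub, by which the wheel is turned: 16 mm diameter, 36 mm from the axle, top 120 mm and foot 48 mm above the table. It goes round with the wheel (about 2 N) and spins freely about itself, so the gripper need not turn. It never reaches the hood; nothing else on this dispenser is above 60 mm.
- balls (a point): Middle of the compartment with three wooden balls (each 22 mm across) on the large wheel, 82 mm from the axle, 31 mm above the table. It goes round with the wheel; seen from above, the post is 120 degrees counter-clockwise of it. At the start it is 57 to 180 degrees from the window, on either side.
- small_post_top (a point): Top centre of the black post (16 mm diameter, top 120 mm above the table, 22 mm from its axle) of the small dispenser: same make, base 160 mm square, four compartments, no balls. Its wheel is not to be turned.

How it is judged:
By the outcome, as a careful person would: the job done as asked, in the order asked, and still so for the second after the job is handed in, with the robot touching nothing.
It also fails if it takes over 32 s, if anything falls off the work surface, if the arm or the gripper's body presses on something with over 40 N, if the wrist force passes 120 N, or if a joint passes its speed limit or range.

ROBOT

A 6-joint arm with a two-finger parallel gripper is mounted at the origin on the work surface. World frame = base frame: x ahead of the robot, y to its left, z up, the work surface at z = 0. Lengths are in m, angles in degrees, forces in N, time in s.
With the tool pointing down it reaches from about 0.4 to 0.825 m from the base axis. Payload 7 kg.
Tool frame: the origin (TCP) lies midway between the tips of the shut fingers; the grasp point (between the pads) lies 19 mm behind it (ctrl.hold_point_z is the distance from the TCP to the grasp point, in m); z points along the fingers, y is the line along which they close (so a half turn about z gives the same grasp; the last joint's range is limited). The gripper opens to 88 mm and grips with 3 to 60 N. Pads are 19 mm wide; open, the fingers measure 130 mm over their backs; the gripper's body (78 mm by 193 mm) begins 47 mm behind the grasp point.
Start: joints at [90.533, 20.546, 0.682, 0, -70.136, -16.507], TCP at [0.186, 0.649, 0.227] pointing down, gripper open.
Joint ranges: [-176.03, 176.03], [-82.01, 121.73], [-58.28, 71.71], [-173.87, 95.51], [-174.79, -0.11], [-173.66, 173.66]. Speed limits (degrees/s): [136.94, 136.94, 172.46, 180, 180, 180].

INTERFACE

Orientations are given as [roll, pitch, yaw] about the fixed x, y, z axes, in that order (R = Rz(yaw) Ry(pitch) Rx(roll)).
In Python, from plant import ctrl gives the robot as it stands.
- The arm moves only by the tool apply_moves, never from a script. Its argument "deltas" is a list of rows, each an object with "fingers": the finger opening in mm, from 0 to 87.6; "delta_pos": the shift along the tool's x, y, z in mm, a list of three; "angular": the turn, a rotation vector about the tool's x, y, z in degrees, a list of three. A call has 1 to 10 rows; each row is the pose to reach, as a shift and turn from the pose commanded when the call began, along the tool's axes at that moment; what a row does not reach only later rows make up. A row lasts 1/10 s, in which the tool goes at most 50 mm and 8.59 degrees, less where a joint would pass 70% of its speed; a pose out of reach is approached as far as the arm can. A call with a gripper value outside its range is refused whole. The fingers move at their own pace and stop on an object; the grip force is fixed at half the most. Time passes only in rows, so rows that repeat a pose let the fingers close. It gives the time, the measured TCP pose, the force, the opening and the grip force at its end, in the units of the state.
- ctrl.get_obs(): the state, without advancing time (a new reading comes with each control period).
- ctrl.snapshot(name): name is "scene" or "top" or "wrist"; returns the picture (420x560x3 uint8, red, green, blue); there is no depth.
- ctrl.camera_params(name): a dict with "fx", "fy", "cx", "cy" (pixels), "cam_to_world" (4x4, takes a point from camera to world coordinates); the wrist camera has in their place "mount" (4x4, takes a point from camera to tool coordinates, whose origin is the TCP and whose axes are the flange's). Camera axes: x right, y up, looking along -z (the intrinsics and any distortion apply to the point x, -y, -z); pixel columns grow to the right and rows downward; lengths in m; the calibration is good to about 2 mm. A picture is of the moment at which its call begins: read the wrist's pose just before it. camera_params takes no time and is no camera call.
- ctrl.close_job(): hands the job in; it is judged then, once.
The state is a dict: "clock": time; "joint_pos": joint angles; "qvel": joint speeds; "tau": joint torques, N m; "tool_pos": TCP position; "orientation": TCP orientation; "force": force on the tool from outside, world axes, zero at the start; "moment": the same for the moment, N m; "opening": finger opening in m; "gripper_force": force on a finger pad.
Only numpy, scipy, OpenCV 4.12 (cv2) and the standard library are available. Lean on these libraries where they do the work, as an engineer would, in place of code of your own. Each camera call takes 0.05 s, during which the arm holds its last target. There are 200 camera calls.

## Working session

There is one attempt and no reset: what is moved stays moved. The work goes in short steps, Python scripts to look and compute and a tool call to move; the robot and the scene stay as the last step left them, time stands still between calls to the robot, and variables do not carry over. Pictures are saved under pics/ and viewed, at most 10 in all, crops included, and the job is handed in when it is done.

Besides the shell and the picture viewer there is one more tool, called after ">>>" in YAML: its name, and indented under it one key for each argument. apply_moves: Moves the arm, as the interface text tells. Its arguments: {"type":"object","properties":{"deltas":{"type":"array"}},"required":["deltas"]}

```bash
mkdir -p pics; python3 - <<'E'
from plant import ctrl
import cv2
for n in("scene","top"):
    cv2.imwrite(f"pics/{n}0.png",ctrl.snapshot(n)[:,:,::-1]); p=ctrl.camera_params(n); print(n,p)
o=ctrl.get_obs();print(o["clock"],o["tool_pos"],o["orientation"])
E
```

```text
scene {'fx': 388.4274071610417, 'fy': 388.4274071610417, 'cx': 278.24933089562813, 'cy': 205.59179627673814, 'cam_to_world': array([[-0.66464051, -0.56770292,  0.48576372,  0.97185711],
       [ 0.74701826, -0.49209353,  0.44699852,  0.35351517],
       [-0.01472119,  0.65996769,  0.75114974,  0.69060848],
       [ 0.        ,  0.        ,  0.        ,  1.        ]])}
top {'fx': 411.15341986450835, 'fy': 411.15341986450835, 'cx': 281.43243971853957, 'cy': 211.80234726429185, 'cam_to_world': array([[-0.00329562,  0.99476559, -0.10213009,  0.53602084],
       [-0.99997246, -0.00259919,  0.00695134, -0.00857999],
       [ 0.0066495 ,  0.10215018,  0.99474676,  0.76499542],
       [ 0.        ,  0.        ,  0.        ,  1.        ]])}
0.1 [0.1856769  0.6484982  0.22572206] [ 1.79913804e+02 -7.10334539e-03 -1.59815482e+01]
```

View pics/top0.png

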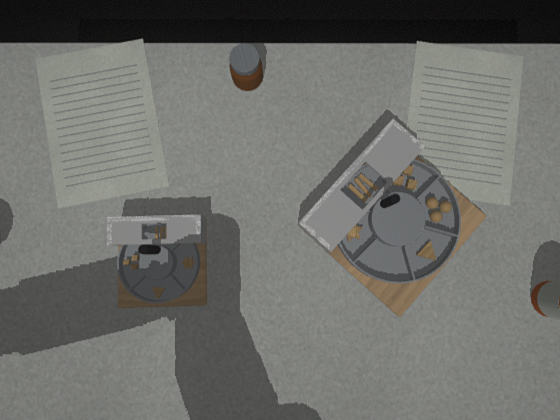

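View pics/scene0.png

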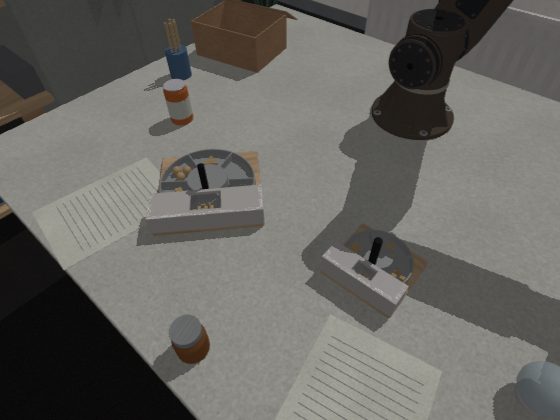

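The large dispenser is right in the top view, with balls near (440,208), the post top near (390,201) and the window near (363,184). I'll enlarge it to get exact pixels.

```bash
python3 - <<'E'
import cv2
a=cv2.imread("pics/top0.png")[105:320,290:495]
a=cv2.convertScaleAbs(a,alpha=1.6)
cv2.imwrite("pics/c0.png",cv2.resize(a[:150],None,fx=3.9,fy=3.9,interpolation=cv2.INTER_CUBIC))
E
```

```text
(no output)
```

View pics/c0.png

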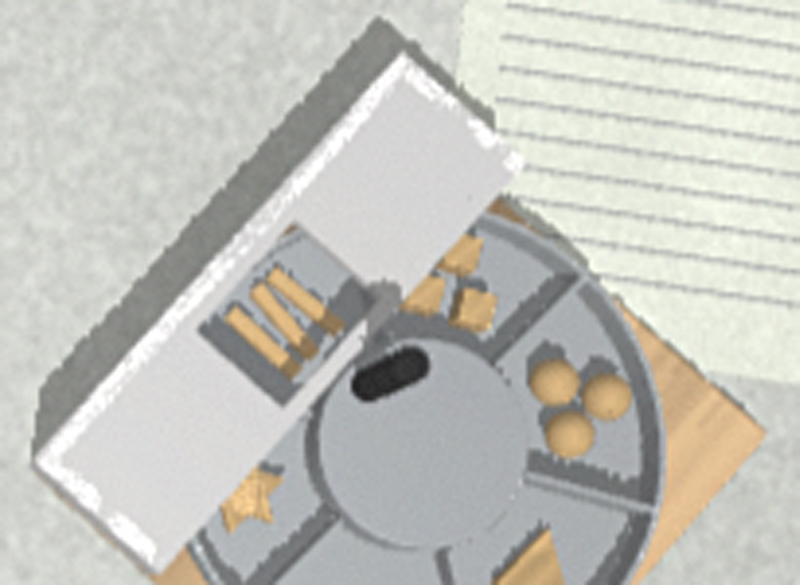

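```bash
cat > h.py <<'E'
from plant import ctrl
import numpy as np
def ray(n,uv,z):
    p=ctrl.camera_params(n);T=p["cam_to_world"]
    d=T[:3,:3]@np.array([(uv[0]-p["cx"])/p["fx"],-(uv[1]-p["cy"])/p["fy"],-1]);o=T[:3,3]
    return (o+d*(z-o[2])/d[2])[:2]
E
python3 - <<'E'
from h import *
f=lambda u,v,z:ray("top",(290+u/3.9,105+v/3.9),z)
W=[f(*c,.06) for c in((302,225),(380,290),(285,405),(200,327))]
H=[f(*c,.06) for c in((403,55),(518,165),(158,572),(40,460))]
ang=lambda v:np.degrees(np.arctan2(v[1],v[0]))
w=np.mean(W,0);print("win",w,"hood mid",np.mean(H,0))
print("dirs",ang(H[0]-H[1]),ang(H[3]-H[2]),ang(H[3]-H[0])-90,ang(H[2]-H[1])-90, np.linalg.norm(H[0]-H[3]))
th=np.radians(np.mean([ang(H[0]-H[1]),ang(H[3]-H[2])])); 
hub=f(423,440,.048)
b=f(576,405,.031); p=f(409,364,.118); pf=f(370,384,.05)
print("hub",hub,"w-hub",np.linalg.norm(w-hub),ang(w-hub))
print("ball",b,np.linalg.norm(b-hub),ang(b-hub)); print("post",p,np.linalg.norm(p-hub),ang(p-hub),pf)
E
```

```text
win [ 0.65508147 -0.15859472] hood mid [ 0.65575453 -0.15424488]
dirs 44.58581946978964 46.13174008175672 47.86653323104463 47.774925197673866 0.24754741232112676
hub [ 0.59848812 -0.21880184] w-hub 0.08262992684488366 46.772152154447966
ball [ 0.61599529 -0.29508459] 0.07826594248929386 -77.07424738296355
post [ 0.62350713 -0.19356723] 0.035535003352333956 45.24582245918723 [ 0.62366798 -0.19514262]
```

```bash
cat >> h.py <<'E'
from scipy.spatial.transform import Rotation as R
def rel(*ws):
    o=ctrl.get_obs(); r=R.from_euler("xyz",o["orientation"],degrees=True)
    print("t",o["clock"],"tcp",np.round(o["tool_pos"],4),np.round(o["orientation"],2),"F",np.round(o["force"],1),"open",o["opening"])
    for w in ws: print(np.round(w,4),"->",np.round(r.inv().apply(np.array(w)-o["tool_pos"])*1000,1))
E
python3 - <<'E'
from h import *
rel((.53,.36,.226),(.6235,-.194,.226))
E
```

```text
t 0.1 tcp [0.1857 0.6485 0.2257] [ 1.7991e+02 -1.0000e-02 -1.5980e+01] F [ 0.1 -0.1  0.1] open 0.08728528588648397
[0.53  0.36  0.226] -> [410.4 182.5   0. ]
[ 0.6235 -0.194   0.226 ] -> [652.9 689.4   0.8]
```

>>> apply_moves:
  deltas:
    - {"fingers":87,"delta_pos":[410,182,0],"angular":[0,0,0]}
    - {"fingers":87,"delta_pos":[410,182,0],"angular":[0,0,0]}
    - {"fingers":87,"delta_pos":[410,182,0],"angular":[0,0,0]}
    - {"fingers":87,"delta_pos":[410,182,0],"angular":[0,0,0]}
    - {"fingers":87,"delta_pos":[410,182,0],"angular":[0,0,0]}
    - {"fingers":87,"delta_pos":[410,182,0],"angular":[0,0,0]}
    - {"fingers":87,"delta_pos":[410,182,0],"angular":[0,0,0]}
    - {"fingers":87,"delta_pos":[410,182,0],"angular":[0,0,0]}
    - {"fingers":87,"delta_pos":[410,182,0],"angular":[0,0,0]}
    - {"fingers":87,"delta_pos":[410,182,0],"angular":[0,0,0]}

```text
clock: 1.1
tool_pos: [0.5332, 0.357, 0.2258]
orientation: [179.9, 0.0, -16.3]
force: [0.0, -0.6, -1.5]
opening: 0.0869
gripper_force: 0.0
```

>>> apply_moves:
  deltas:
    - {"fingers":87,"delta_pos":[242,507,0],"angular":[0,0,0]}
    - {"fingers":87,"delta_pos":[242,507,0],"angular":[0,0,0]}
    - {"fingers":87,"delta_pos":[242,507,0],"angular":[0,0,0]}
    - {"fingers":87,"delta_pos":[242,507,0],"angular":[0,0,0]}
    - {"fingers":87,"delta_pos":[242,507,0],"angular":[0,0,0]}
    - {"fingers":87,"delta_pos":[242,507,0],"angular":[0,0,0]}
    - {"fingers":87,"delta_pos":[242,507,0],"angular":[0,0,0]}
    - {"fingers":87,"delta_pos":[242,507,0],"angular":[0,0,0]}
    - {"fingers":87,"delta_pos":[242,507,0],"angular":[0,0,0]}
    - {"fingers":87,"delta_pos":[242,507,0],"angular":[0,0,0]}

```text
clock: 2.1
tool_pos: [0.6126, -0.1335, 0.2264]
orientation: [-180.0, 0.0, -15.9]
force: [2.2, 0.7, 0.5]
opening: 0.0872
gripper_force: 0.0
```

```bash
python3 - <<'E'
from h import *
rel((.6235,-.194,.226),(.6235,-.194,.078))
E
```

```text
t 2.1 tcp [ 0.6126 -0.1335  0.2264] [-1.7999e+02  2.0000e-02 -1.5950e+01] F [2.2 0.7 0.5] open 0.08717188959511067
[ 0.6235 -0.194   0.226 ] -> [27.1 55.1  0.4]
[ 0.6235 -0.194   0.078 ] -> [ 27.1  55.2 148.4]
```

>>> apply_moves:
  deltas:
    - {"fingers":87,"delta_pos":[14,28,0],"angular":[0,0,0]}
    - {"fingers":87,"delta_pos":[27,55,0],"angular":[0,0,0]}
    - {"fingers":87,"delta_pos":[27,55,0],"angular":[0,0,0]}
    - {"fingers":87,"delta_pos":[27,55,0],"angular":[0,0,0]}

```text
clock: 2.5
tool_pos: [0.6232, -0.1925, 0.2258]
orientation: [180.0, 0.1, -16.1]
force: [0.5, 0.0, -0.3]
opening: 0.087
gripper_force: 0.0
```

```bash
python3 - <<'E'
from h import *
import cv2
rel((.6235,-.194,.226),(.6235,-.194,.078))
o=ctrl.get_obs();s=ctrl.snapshot("wrist");cv2.imwrite("pics/w1.png",s[:,:,::-1])
p=ctrl.camera_params("wrist");print(p)
T=np.eye(4);T[:3,:3]=R.from_euler("xyz",o["orientation"],degrees=True).as_matrix();T[:3,3]=o["tool_pos"]
q=np.linalg.inv(T@p["mount"])@np.array([.6235,-.194,.12,1]);print("pred px",p["cx"]+p["fx"]*q[0]/-q[2],p["cy"]+p["fy"]*q[1]/q[2])
E
```

```text
t 2.5 tcp [ 0.6232 -0.1925  0.2258] [ 1.800e+02  7.000e-02 -1.606e+01] F [ 0.5  0.  -0.3] open 0.08699912498360865
[ 0.6235 -0.194   0.226 ] -> [ 0.7  1.4 -0.2]
[ 0.6235 -0.194   0.078 ] -> [  0.9   1.3 147.8]
{'fx': 376.7854410808468, 'fy': 376.7854410808468, 'cx': 285.1131865415971, 'cy': 211.24517417372516, 'mount': array([[-1.05982375e-03,  9.58245184e-01,  2.85945877e-01,
         7.72212537e-02],
       [ 9.99999298e-01,  1.16700434e-03, -2.04420778e-04,
        -7.44492575e-04],
       [-5.29585305e-04,  2.85945460e-01, -9.58245748e-01,
        -1.59300315e-01],
       [ 0.00000000e+00,  0.00000000e+00,  0.00000000e+00,
         1.00000000e+00]])}
pred px 287.89066471336804 207.70264424139256
```

View pics/w1.png

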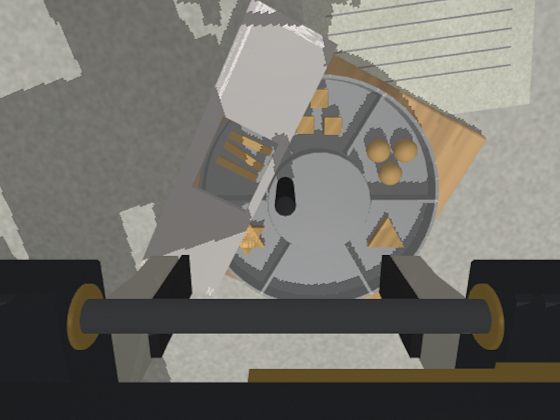

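The wrist view shows the post top at (285,206), against a prediction of (288,208), so the position is good to about 1 mm. I'll descend and grip.

>>> apply_moves:
  deltas:
    - {"fingers":87,"delta_pos":[1,0,40],"angular":[0,0,0]}
    - {"fingers":87,"delta_pos":[1,0,80],"angular":[0,0,0]}
    - {"fingers":60,"delta_pos":[1,0,115],"angular":[0,0,0]}
    - {"fingers":40,"delta_pos":[1,0,138],"angular":[0,0,0]}
    - {"fingers":30,"delta_pos":[1,0,147],"angular":[0,0,0]}
    - {"fingers":10,"delta_pos":[1,0,147],"angular":[0,0,0]}
    - {"fingers":10,"delta_pos":[1,0,147],"angular":[0,0,0]}
    - {"fingers":10,"delta_pos":[1,0,147],"angular":[0,0,0]}
    - {"fingers":10,"delta_pos":[1,0,147],"angular":[0,0,0]}

```text
clock: 3.45
tool_pos: [0.6253, -0.1925, 0.0811]
orientation: [-180.0, -0.1, -16.0]
force: [-1.0, -0.1, -0.7]
opening: 0.0363
gripper_force: 0.0
```

```bash
python3 - <<'E'
from h import *
C=np.array([.5980,-.2195]); z=ctrl.get_obs()["tool_pos"][2]; p=ctrl.get_obs()["tool_pos"][:2]-C
a0=np.degrees(np.arctan2(p[1],p[0]));print("start ang",a0,np.hypot(*p))
rel(*[(*(C+.036*np.array([np.cos(t),np.sin(t)])),z) for t in np.radians([a0,*np.arange(50,171,10)])])
print("F")
E
```

```text
start ang 44.65850563025195 0.03839952724624795
t 3.45 tcp [ 0.6253 -0.1925  0.0811] [-1.7997e+02 -1.3000e-01 -1.5960e+01] F [-1.  -0.1 -0.7] open 0.03629282064490642
[ 0.6236 -0.1942  0.0811] -> [-1.2  2.1 -0. ]
[ 0.6211 -0.1919  0.0811] -> [-4.2  0.6 -0. ]
[ 0.616  -0.1883  0.0811] -> [-10.1  -1.5  -0. ]
[ 0.6103 -0.1857  0.0811] -> [-16.3  -2.4  -0. ]
[ 0.6043 -0.184   0.0811] -> [-22.6  -2.3  -0.1]
[ 0.598  -0.1835  0.0811] -> [-28.7  -1.2  -0.1]
[ 0.5917 -0.184   0.0811] -> [-34.6   1.1  -0.1]
[ 0.5857 -0.1857  0.0811] -> [-40.    4.3  -0.1]
[ 0.58   -0.1883  0.0811] -> [-44.7   8.4  -0.1]
[ 0.5749 -0.1919  0.0811] -> [-48.7  13.3  -0.1]
[ 0.5704 -0.1964  0.0811] -> [-51.7  18.8  -0.1]
[ 0.5668 -0.2015  0.0811] -> [-53.8  24.7  -0.1]
[ 0.5642 -0.2072  0.0811] -> [-54.7  30.9  -0.1]
[ 0.5625 -0.2132  0.0811] -> [-54.6  37.2  -0.1]
F
```

>>> apply_moves:
  deltas:
    - {"fingers":10,"delta_pos":[-1,2,0],"angular":[0,0,0]}
    - {"fingers":10,"delta_pos":[-1,2,0],"angular":[0,0,0]}
    - {"fingers":10,"delta_pos":[-1,2,0],"angular":[0,0,0]}
    - {"fingers":10,"delta_pos":[-1,2,0],"angular":[0,0,0]}
    - {"fingers":10,"delta_pos":[-1,2,0],"angular":[0,0,0]}
    - {"fingers":10,"delta_pos":[-1,2,0],"angular":[0,0,0]}

```text
clock: 4.05
tool_pos: [0.6239, -0.1939, 0.08]
orientation: [-180.0, -0.1, -16.0]
force: [3.4, 4.1, 2.8]
opening: 0.0154
gripper_force: 30.0
```

```bash
python3 - <<'E'
from h import *
C=np.array([.5980,-.2195]); o=ctrl.get_obs();z=o["tool_pos"][2]
print(o["gripper_force"])
rel(*[(*(C+.036*np.array([np.cos(t),np.sin(t)])),z) for t in np.radians([44.5,*np.arange(50,171,10)])])
E
```

```text
30.00054180622101
t 4.05 tcp [ 0.6239 -0.1939  0.08  ] [-1.7997e+02 -9.0000e-02 -1.5950e+01] F [3.4 4.1 2.8] open 0.015379426991914911
[ 0.6237 -0.1943  0.08  ] -> [-0.1  0.4 -0. ]
[ 0.6211 -0.1919  0.08  ] -> [-3.2 -1.2 -0. ]
[ 0.616  -0.1883  0.08  ] -> [-9.1 -3.2 -0. ]
[ 0.6103 -0.1857  0.08  ] -> [-15.3  -4.2  -0. ]
[ 0.6043 -0.184   0.08  ] -> [-21.6  -4.1  -0. ]
[ 0.598  -0.1835  0.08  ] -> [-27.8  -2.9  -0. ]
[ 0.5917 -0.184   0.08  ] -> [-33.6  -0.7  -0.1]
[ 0.5857 -0.1857  0.08  ] -> [-39.    2.5  -0.1]
[ 0.58   -0.1883  0.08  ] -> [-43.7   6.7  -0.1]
[ 0.5749 -0.1919  0.08  ] -> [-47.7  11.5  -0.1]
[ 0.5704 -0.1964  0.08  ] -> [-50.7  17.   -0.1]
[ 0.5668 -0.2015  0.08  ] -> [-52.8  22.9  -0.1]
[ 0.5642 -0.2072  0.08  ] -> [-53.8  29.1  -0.1]
[ 0.5625 -0.2132  0.08  ] -> [-53.7  35.4  -0.1]
```

Gripped with low force. I'll go the first half of the arc, to 100°.

>>> apply_moves:
  deltas:
    - {"fingers":10,"delta_pos":[-3,-1,0],"angular":[0,0,0]}
    - {"fingers":10,"delta_pos":[-9,-3,0],"angular":[0,0,0]}
    - {"fingers":10,"delta_pos":[-15,-4,0],"angular":[0,0,0]}
    - {"fingers":10,"delta_pos":[-21.5,-4,0],"angular":[0,0,0]}
    - {"fingers":10,"delta_pos":[-28,-3,0],"angular":[0,0,0]}
    - {"fingers":10,"delta_pos":[-33.5,-0.5,0],"angular":[0,0,0]}
    - {"fingers":10,"delta_pos":[-33.5,-0.5,0],"angular":[0,0,0]}
    - {"fingers":10,"delta_pos":[-33.5,-0.5,0],"angular":[0,0,0]}

```text
clock: 4.85
tool_pos: [0.5902, -0.1823, 0.08]
orientation: [-179.9, 0.1, -16.0]
force: [-2.7, 16.1, 9.7]
opening: 0.0153
gripper_force: 30.0
```

```bash
python3 - <<'E'
from h import *
C=np.array([.5980,-.2195]); o=ctrl.get_obs();z=o["tool_pos"][2]
print(o["gripper_force"])
rel(*[(*(C+.036*np.array([np.cos(t),np.sin(t)])),z) for t in np.radians([*np.arange(100,161,10),167])])
E
```

```text
30.014459788799286
t 4.85 tcp [ 0.5902 -0.1823  0.08  ] [-1.7988e+02  7.0000e-02 -1.5960e+01] F [-2.7 16.1  9.7] open 0.015281762232176354
[ 0.5917 -0.184   0.08  ] -> [ 1.9  1.2 -0. ]
[ 0.5857 -0.1857  0.08  ] -> [-3.4  4.5 -0. ]
[ 0.58   -0.1883  0.08  ] -> [-8.2  8.6 -0. ]
[ 0.5749 -0.1919  0.08  ] -> [-12.1  13.5  -0. ]
[ 0.5704 -0.1964  0.08  ] -> [-15.2  18.9  -0. ]
[ 0.5668 -0.2015  0.08  ] -> [-17.2  24.9  -0. ]
[ 0.5642 -0.2072  0.08  ] -> [-18.2  31.1  -0. ]
[ 0.5629 -0.2114  0.08  ] -> [-18.2  35.5  -0.1]
```

>>> apply_moves:
  deltas:
    - {"fingers":10,"delta_pos":[-4,3,0],"angular":[0,0,0]}
    - {"fingers":10,"delta_pos":[-8.5,7,0],"angular":[0,0,0]}
    - {"fingers":10,"delta_pos":[-12.5,12,0],"angular":[0,0,0]}
    - {"fingers":10,"delta_pos":[-15.5,17.5,0],"angular":[0,0,0]}
    - {"fingers":10,"delta_pos":[-17.5,23.5,0],"angular":[0,0,0]}
    - {"fingers":10,"delta_pos":[-18.5,30,0],"angular":[0,0,0]}
    - {"fingers":10,"delta_pos":[-18.5,34,0],"angular":[0,0,0]}
    - {"fingers":10,"delta_pos":[-18.5,34,0],"angular":[0,0,0]}
    - {"fingers":10,"delta_pos":[-18.5,34,0],"angular":[0,0,0]}

```text
clock: 5.75
tool_pos: [0.561, -0.2129, 0.08]
orientation: [179.9, 0.2, -16.0]
force: [-6.3, 0.2, 11.0]
opening: 0.0153
gripper_force: 30.0
```

```bash
python3 - <<'E'
from h import *
import cv2
rel((.5629,-.2114,.08))
a=ctrl.snapshot("top")[:,:,::-1][105:255,290:495]
cv2.imwrite("pics/c2.png",cv2.resize(cv2.convertScaleAbs(a,alpha=1.6),None,fx=3.9,fy=3.9,interpolation=cv2.INTER_CUBIC))
E
```

```text
t 5.75 tcp [ 0.561  -0.2129  0.08  ] [179.9    0.24 -16.  ] F [-6.3  0.2 11. ] open 0.015311115086787673
[ 0.5629 -0.2114  0.08  ] -> [ 1.4 -2.  -0.1]
```

View pics/c2.png

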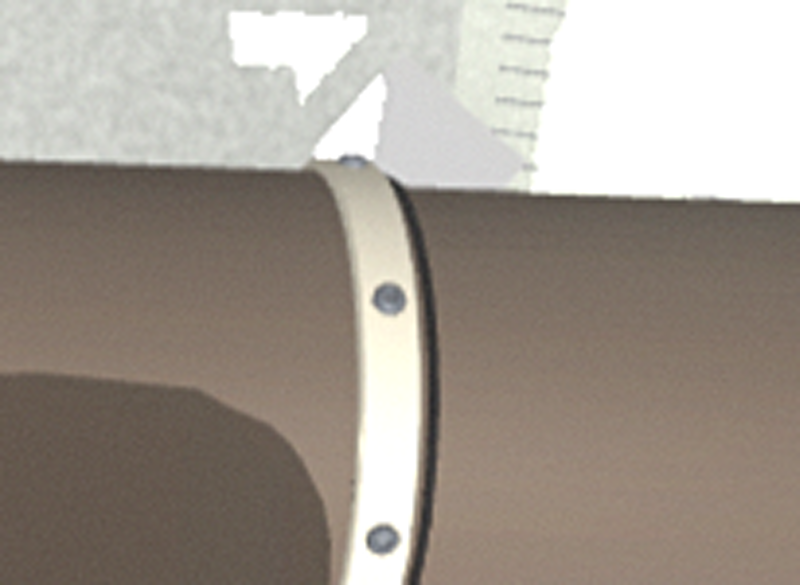

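The arm blocks the top view. I'll let go, rise and check from the wrist.

>>> apply_moves:
  deltas:
    - {"fingers":60,"delta_pos":[0,0,0],"angular":[0,0,0]}
    - {"fingers":60,"delta_pos":[0,0,0],"angular":[0,0,0]}
    - {"fingers":60,"delta_pos":[0,0,0],"angular":[0,0,0]}
    - {"fingers":60,"delta_pos":[0,0,0],"angular":[0,0,0]}
    - {"fingers":60,"delta_pos":[0,0,-30],"angular":[0,0,0]}
    - {"fingers":60,"delta_pos":[0,0,-75],"angular":[0,0,0]}
    - {"fingers":60,"delta_pos":[0,0,-120],"angular":[0,0,0]}
    - {"fingers":60,"delta_pos":[0,0,-147],"angular":[0,0,0]}
    - {"fingers":60,"delta_pos":[0,0,-147],"angular":[0,0,0]}
    - {"fingers":60,"delta_pos":[0,0,-147],"angular":[0,0,0]}

```text
clock: 6.8
tool_pos: [0.5639, -0.212, 0.2269]
orientation: [-180.0, -0.1, -16.0]
force: [-1.1, 0.0, -1.4]
opening: 0.06
gripper_force: 0.0
```

```bash
python3 - <<'E'
from h import *
import cv2
rel()
s=ctrl.snapshot("wrist");a=s[:300,100:500,::-1]
cv2.imwrite("pics/w3.png",cv2.resize(cv2.convertScaleAbs(a,alpha=1.5),None,fx=2,fy=2,interpolation=cv2.INTER_CUBIC))
E
```

```text
t 6.8 tcp [ 0.5639 -0.212   0.2269] [-1.7997e+02 -6.0000e-02 -1.5980e+01] F [-1.1  0.  -1.4] open 0.05997973994598062
```

View pics/w3.png

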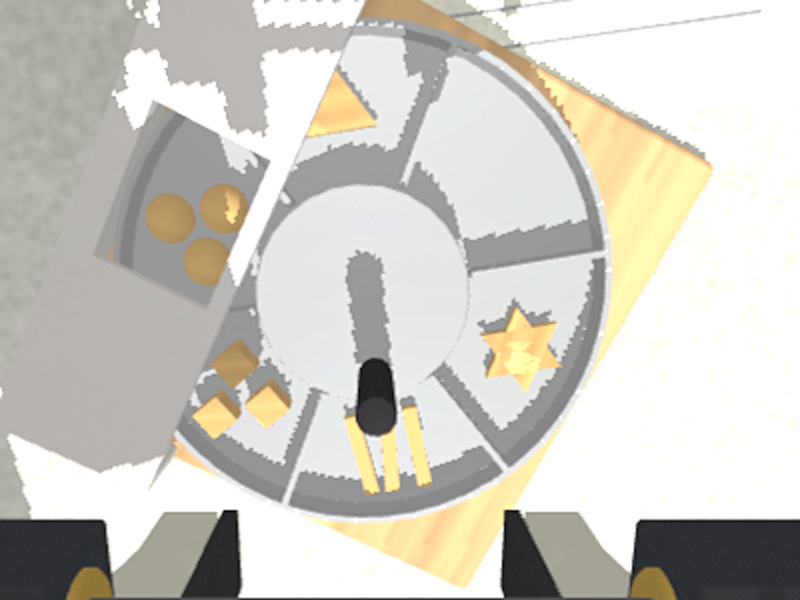

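The balls are in the window. In this crop they're at (170,217), (222,208) and (205,260), and the window corners are (155,100), (270,160), (210,308) and (95,255). Next I'll measure the angular error.

```bash
python3 - <<'E'
from h import *
o=ctrl.get_obs();p=ctrl.camera_params("wrist")
T=np.eye(4);T[:3,:3]=R.from_euler("xyz",o["orientation"],degrees=True).as_matrix();T[:3,3]=o["tool_pos"];T=T@p["mount"]
def f(u,v,z):
    d=T[:3,:3]@np.array([(100+u/2-p["cx"])/p["fx"],-(v/2-p["cy"])/p["fy"],-1]);c=T[:3,3]
    return (c+d*(z-c[2])/d[2])[:2]
ang=lambda v:(round(np.degrees(np.arctan2(v[1],v[0])),1),round(np.hypot(*v),4))
W=[f(*c,.06) for c in((155,100),(270,160),(210,308),(95,255))];w=np.mean(W,0)
hub=f(362,290,.048);rim=f(362,272,.045)
b=np.mean([f(*c,.031) for c in((170,217),(222,208),(205,260))],0);q=f(376,416,.12)
print("hub",hub,"win",w,ang(w-hub),"long edge-90",ang(W[0]-W[3]),ang(W[1]-W[2]),ang(W[0]-W[1]),ang(W[3]-W[2]))
print("ball",b,ang(b-hub),"post",q,ang(q-hub))
# compartment dividers straddling sticks/star etc: angles
for n,c in dict(d1=(288,502),d2=(505,468),d3=(603,252),d4=(452,45)).items(): print(n,ang(f(*c,.045)-hub))
E
```

```text
hub [ 0.60083585 -0.21816634] win [ 0.65510687 -0.15641449] (np.float64(48.7), np.float64(0.0822)) long edge-90 (np.float64(-42.6), np.float64(0.0677)) (np.float64(-41.1), np.float64(0.0665)) (np.float64(47.3), np.float64(0.0504)) (np.float64(48.6), np.float64(0.0522))
ball [ 0.64613113 -0.15387088] (np.float64(54.8), np.float64(0.0786)) post [ 0.56339639 -0.21337583] (np.float64(172.7), np.float64(0.0377))
d1 (np.float64(144.5), np.float64(0.1089))
d2 (np.float64(-157.3), np.float64(0.1091))
d3 (np.float64(-97.3), np.float64(0.1076))
d4 (np.float64(-36.6), np.float64(0.1059))
```

Window at about 48° and balls at about 53°, so the wheel overshot by 5°. I'll grip again and turn it back about 3 mm at the post (target TCP y ≈ -0.210).

>>> apply_moves:
  deltas:
    - {"fingers":60,"delta_pos":[0,1,45],"angular":[0,0,0]}
    - {"fingers":50,"delta_pos":[0,1,90],"angular":[0,0,0]}
    - {"fingers":40,"delta_pos":[0,1,125],"angular":[0,0,0]}
    - {"fingers":30,"delta_pos":[0,1,147],"angular":[0,0,0]}
    - {"fingers":10,"delta_pos":[0,1,147],"angular":[0,0,0]}
    - {"fingers":10,"delta_pos":[0,1,147],"angular":[0,0,0]}
    - {"fingers":10,"delta_pos":[0,1,147],"angular":[0,0,0]}
    - {"fingers":10,"delta_pos":[0,1,147],"angular":[0,0,0]}
    - {"fingers":10,"delta_pos":[0,1,147],"angular":[0,0,0]}
    - {"fingers":10,"delta_pos":[0,1,147],"angular":[0,0,0]}

```text
clock: 7.85
tool_pos: [0.5643, -0.2131, 0.0807]
orientation: [-180.0, -0.1, -16.0]
force: [0.6, -0.2, 2.9]
opening: 0.0153
gripper_force: 30.0
```

>>> apply_moves:
  deltas:
    - {"fingers":10,"delta_pos":[0,-1.5,0],"angular":[0,0,0]}
    - {"fingers":10,"delta_pos":[0,-3,0],"angular":[0,0,0]}
    - {"fingers":10,"delta_pos":[0,-3,0],"angular":[0,0,0]}
    - {"fingers":10,"delta_pos":[0,-3,0],"angular":[0,0,0]}

```text
clock: 8.25
tool_pos: [0.5649, -0.2103, 0.0807]
orientation: [180.0, -0.1, -15.9]
force: [-1.0, -1.0, 7.1]
opening: 0.0154
gripper_force: 30.0
```

>>> apply_moves:
  deltas:
    - {"fingers":60,"delta_pos":[0,0,0],"angular":[0,0,0]}
    - {"fingers":60,"delta_pos":[0,0,0],"angular":[0,0,0]}
    - {"fingers":60,"delta_pos":[0,0,0],"angular":[0,0,0]}
    - {"fingers":60,"delta_pos":[0,0,0],"angular":[0,0,0]}
    - {"fingers":60,"delta_pos":[0,0,-30],"angular":[0,0,0]}
    - {"fingers":60,"delta_pos":[0,0,-75],"angular":[0,0,0]}
    - {"fingers":60,"delta_pos":[0,0,-120],"angular":[0,0,0]}
    - {"fingers":60,"delta_pos":[0,0,-147],"angular":[0,0,0]}
    - {"fingers":60,"delta_pos":[0,0,-147],"angular":[0,0,0]}
    - {"fingers":60,"delta_pos":[0,0,-147],"angular":[0,0,0]}

```text
clock: 9.25
tool_pos: [0.5644, -0.21, 0.2269]
orientation: [-180.0, -0.1, -16.0]
force: [0.7, 0.1, -0.7]
opening: 0.0603
gripper_force: 0.0
```

```bash
python3 - <<'E'
from h import *
import cv2
rel()
s=ctrl.snapshot("wrist");a=s[:300,100:500,::-1]
cv2.imwrite("pics/w4.png",cv2.resize(cv2.convertScaleAbs(a,alpha=1.3),None,fx=2,fy=2,interpolation=cv2.INTER_CUBIC))
E
```

```text
t 9.25 tcp [ 0.5644 -0.21    0.2269] [-1.7996e+02 -6.0000e-02 -1.5980e+01] F [ 0.7  0.1 -0.7] open 0.06031592888499765
```

View pics/w4.png

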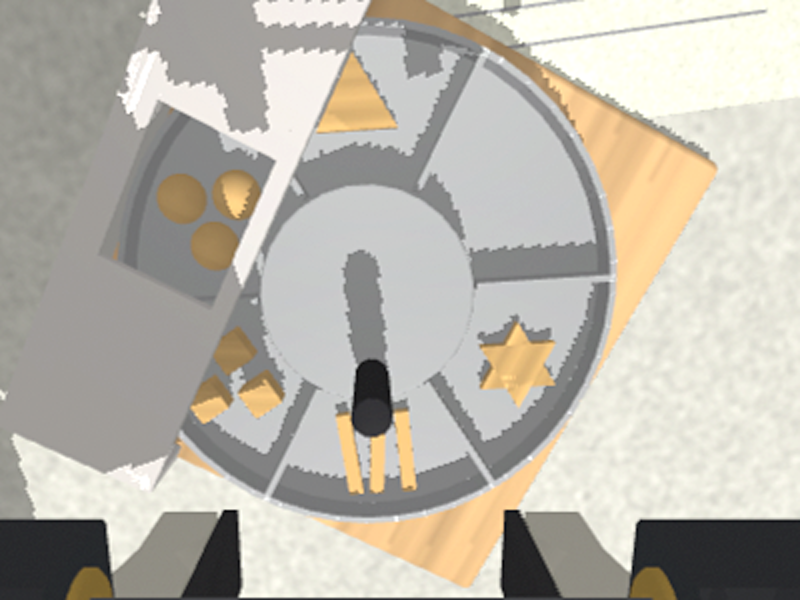

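The three balls at (181,198), (236,195) and (214,246) now sit in the middle of the window, whose corners are (161,100), (275,160), (212,308) and (100,255).

```bash
python3 - <<'E'
from h import *
o=ctrl.get_obs();p=ctrl.camera_params("wrist")
T=np.eye(4);T[:3,:3]=R.from_euler("xyz",o["orientation"],degrees=True).as_matrix();T[:3,3]=o["tool_pos"];T=T@p["mount"]
def f(u,v,z):
    d=T[:3,:3]@np.array([(100+u/2-p["cx"])/p["fx"],-(v/2-p["cy"])/p["fy"],-1]);c=T[:3,3]
    return (c+d*(z-c[2])/d[2])[:2]
ang=lambda v:(round(np.degrees(np.arctan2(v[1],v[0])),1),round(np.hypot(*v),4))
w=np.mean([f(*c,.06) for c in((161,100),(275,160),(212,308),(100,255))],0)
hub=f(367,290,.048)
b=np.mean([f(*c,.031) for c in((181,198),(236,195),(214,246))],0);q=f(372,416,.12)
print(hub,w,"win",ang(w-hub),"ball",ang(b-hub),"post",ang(q-hub))
for c in ((268,498),(493,486),(612,277),(487,52)): print(ang(f(*c,.045)-hub))
E
```

```text
[ 0.60075661 -0.21834459] [ 0.65513648 -0.15623959] win (np.float64(48.8), np.float64(0.0825)) ball (np.float64(49.4), np.float64(0.078)) post (np.float64(167.1), np.float64(0.0374))
(np.float64(138.3), np.float64(0.1115))
(np.float64(-163.2), np.float64(0.1122))
(np.float64(-103.2), np.float64(0.1092))
(np.float64(-43.1), np.float64(0.1085))
```

```bash
python3 -c "
from plant import ctrl
print(ctrl.close_job())"
```

```text
the job is handed in; nothing more can be done
None
```

I turned the large wheel by its post until the three-ball compartment was in the middle of the window, within about 2° by the wrist camera. I then let go, moved the gripper clear without going near the small dispenser's wheel, and handed the job in at about 9 s.

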